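Lift the offset lever by its balance point and hold it over the bend fixture

TASK

Take the white lid off the long blue case by its black knob and set it down gently, knob up, in the middle of the green mat. Then lift the iron offset lever out of the case by its balance point (the yellow band) and finish while holding it level and still about 5 cm clear above the bend fixture, lined up with it: the thick boss over the round seat, the slim foot over the fork. Do not put the lever down or let go of it, and leave the other things on the bench where they are.

Things in the scene. Friction and masses are not known exactly. Their poses are not given: they have to be found in the camera images.
- case: fixed open-topped blue case, 230 x 130 mm outside (long side along its x), 54 mm high, walls and floor 5 mm thick, light grey liner flush with the floor, small steel plates on the two short ends. Origin: centre of its underside; z up. Its heading and place on the bench vary. The lid covers it and the lever lies inside
- lid: loose white plastic lid, about 0.2 kg: a plate 230 x 130 x 6 mm with a 214 x 114 x 5 mm step under it that sits inside the case's rim with 3 mm play all round. Origin: centre of the underside of the step (49 mm above the case's underside when closed); the plate's top is 11 mm above the origin, the knob's top 45 mm above it; x along the long side, z up
- lid_knob (a point): middle of the lid's black knob: an upright cylinder 28 mm in diameter, 24 mm tall (12 mm above and below this point), on a thinner 16 mm neck 10 mm tall, at the centre of the lid, 33 mm above the lid's origin
- lever: loose dark iron lever, 180 mm long, about 0.5 kg (varies), flat on the case floor: thick round boss (40 mm diameter, 36 tall), arm 12 mm wide, 18 tall (14 to 32 mm above the underside), slim round foot (20 mm diameter, 36 tall). Origin: centre of the boss's underside; x along the arm from boss to foot, z up. Lies along the case within 0.1 rad, boss towards the case's -x end, near mid-width
- lever_balance (a point): balance point of the lever (its centre of mass along its length): at mid-height of the arm, marked by a yellow band 12 mm wide, 41 mm from the boss's axis towards the foot, 23 mm above the lever's underside. The bare arm starts 20 mm and ends 140 mm from the boss's axis. A grip more than 20 mm from here along the arm misses the balance point
- lever_boss (a point): centre of the underside of the lever's thick boss (the lever's origin)
- lever_foot (a point): centre of the underside of the lever's slim foot, 150 mm from lever_boss
- mat: fixed flat green mat, 240 x 140 x 3 mm, long side along its x, empty at the start. Origin: centre of its underside; z up
- fixture: fixed bend fixture: dark grey base plate 220 x 90 x 14 mm carrying a round steel seat with a brass pin near its -x end and a steel fork near its +x end; highest point 65 mm above the bench. Origin: centre of its underside; x from the seat towards the fork, z up
- fixture_seat (a point): centre of the top of the round steel seat (56 mm diameter, 50 mm above the bench; a 14 mm brass pin stands 10 mm higher on it), 75 mm from the fixture's origin along -x. The boss belongs above it
- fixture_fork (a point): middle of the fork between its two 12 mm prongs (32 mm apart), level with the prongs' tops 65 mm above the bench, 75 mm from the fixture's origin along +x. The foot belongs above it
- weight: bystander: brass test weight, 34 mm diameter, 50 mm tall, standing between the task's things. Origin: centre of underside
- jar: bystander: small amber jar with a white cap and paper label, 38 mm diameter, 50 mm tall, standing between the task's things. Origin: centre of underside
- coupon: bystander: flat steel test specimen, 140 x 20 x 6 mm, at the far side of the bench. Origin: centre of underside
- wrench: bystander: wrench, 160 mm long, lying near the robot, right of the middle
- jaw: bystander: aluminium clamp jaw, 50 x 40 mm and 42 mm tall, with a screw knob on one side, at the far side of the bench. Origin: centre of underside
- meter: bystander: yellow hand meter, 150 x 75 x 22 mm, lying on the right of the bench. Origin: centre of underside
Not all that is in view belongs to the job. Leave any pink look-alike of the fixture alone.

How it is judged:
By the outcome, as a careful person would: the job done as asked, in the order asked, and still so for the second after the job is handed in, while the arm keeps its last pose, push and grip.
It also fails if it takes over 69 s, if anything falls off the work surface, if the arm or the gripper's body presses on something with over 40 N, if the wrist force passes 120 N, or if a joint passes its speed limit or range.

ROBOT

A 7-joint arm with a two-finger parallel gripper is mounted at the origin on the work surface. World frame = base frame: x ahead of the robot, y to its left, z up, the work surface at z = 0. Lengths are in m, angles in rad, forces in N, time in s.
With the tool pointing down it reaches from about 0.4 to 0.85 m from the base axis. Payload 4.5 kg.
Tool frame: the origin (TCP) lies at the very end of the fingers, on their centre line; the grasp point (between the pads) lies 19 mm behind it (grasp_offset is the distance from the TCP to the grasp point, in m); y points along the fingers, x is the direction in which the jaws open and shut, and the axes are right-handed (so a half turn about y gives the same grasp; the last joint's range is limited). The gripper opens to 85 mm and grips with 20 to 120 N. Pads are 22 mm wide; open, the fingers measure 114 mm over their backs; the gripper's body (76 mm by 85 mm) begins 54 mm behind the grasp point. The pads swing forward as they close: fully open they stand 13 mm farther back than shut.
Start: joints at [0.034, 0.689, -0.195, 1.565, 0.157, 0.902, -0.215], TCP at [0.625, 0, 0.231] pointing down, gripper open.
Joint ranges: [-3.01, 3.01], [-0.46, 2.08], [-1.47, 1.51], [0.13, 2.56], [-1, 4.14], [0.04, 2.09], [-2.66, 2.66]. Speed limits (rad/s): [2.57, 2.57, 3.14, 3.14, 3.14, 3.14, 3.14].

INTERFACE

Orientations are given as a unit quaternion [w, x, y, z].
In Python, from rig import * gives the robot as it stands. The module is installed in compiled form; this text tells all that it offers. Calls block until the motion is done:
- reach(position, orientation): joint-space move of the TCP to a pose.
- line_to(position, speed=0.15, attitude=None, max_force=None): straight line of the TCP; attitude=None keeps the orientation; speed is the mean speed in m/s. With max_force (N) it stops when the force on the tool has changed by that much, and returns True; else False.
- goto_joints(angles): joint-space move.
- open_gripper() and grasp(newtons=None): open the fingers fully, or close them until they stop; newtons is the grip in N (None keeps the last).
- sleep(seconds).
- solve_ik(position, orientation): joint angles nearest the present ones, or None.
- snapshot(name): name is "scene" or "side" or "wrist"; returns a dict with "frame" (480x640x3 uint8, red, green, blue), "range_z" (480x640 float32, m along the optical axis (not along the pixel's ray), 0 where there is no reading), "mtx" (3x3 intrinsics, pixels), "rvec" (rotation vector, rad) and "tvec" (3), from world to camera coordinates, as OpenCV has them; the wrist camera has in their place "mount" (4x4, takes a point from camera to tool coordinates, whose origin is the TCP and whose axes are the tool frame's). Camera axes: x right, y down, z forward; pixel columns grow to the right and rows downward; lengths in m; the calibration is good to about 2 mm. A picture is of the moment at which its call begins: read the wrist's pose just before it.
A pose or a line that the arm cannot do raises IKError and nothing moves.
- finish_job(): hands the job in, once; it reports no verdict.
Readings, each from a call of its own:
- current_time_s(): time.
- current_joint_pos(): joint angles.
- current_joint_velocities(): joint speeds.
- current_effort(): joint torques, N m.
- current_eef_pos(): TCP position.
- current_orientation(): TCP orientation.
- current_force(): force on the tool from outside, world axes, zero at the start.
- current_torque(): the same for the moment, N m.
- current_grip_width(): finger opening in m.
Only numpy, scipy, OpenCV 4.12 (cv2) and the standard library are available. Lean on these libraries where they do the work, as an engineer would, in place of code of your own. Each camera call takes 0.05 s, during which the arm holds its last target.

## Working session

There is one attempt and no reset: what is moved stays moved. The work goes in short steps, each a Python script; the robot and the scene stay as the last script left them, time stands still between calls to the robot, and variables do not carry over. Pictures are saved under pics/ and viewed, and the job is handed in when it is done.

```bash
mkdir -p pics; cat > h.py <<'E'
from rig import *
import numpy as np, cv2
from scipy.spatial.transform import Rotation as R
def save(n,f): cv2.imwrite('pics/'+n+'.png',f[:,:,::-1])
def pose(s,T=None):
    """camera->world rotation, camera centre"""
    if 'rvec' in s:
        r=cv2.Rodrigues(np.array(s['rvec'],float))[0]; t=np.array(s['tvec'],float).reshape(3)
        return r.T,-r.T@t
    M=T@np.array(s['mount']); return M[:3,:3],M[:3,3]
def tool():
    q=np.array(current_orientation()); T=np.eye(4)
    T[:3,:3]=R.from_quat(q[[1,2,3,0]]).as_matrix(); T[:3,3]=current_eef_pos(); return T
def ray(s,uv,z,T=None):
    Rc,c=pose(s,T); uv=np.atleast_2d(uv).astype(float)
    d=np.c_[uv,np.ones(len(uv))]@np.linalg.inv(s['mtx']).T@Rc.T
    return c+d*((z-c[2])/d[:,2])[:,None]
def cloud(s,T=None):
    Rc,c=pose(s,T); v,u=np.mgrid[:480,:640]; z=s['range_z']
    p=np.stack([u*z,v*z,z],-1)@np.linalg.inv(s['mtx']).T
    return p@Rc.T+c
E
python3 - <<'E'
from h import *
for n in ['scene','side','wrist']:
    T=tool(); s=snapshot(n); save(n+'0',s['frame']); np.savez('s_'+n,T=T,**s)
    print(n,pose(s,T)[1],pose(s,T)[0][:,2],s['mtx'][0,0])
print(T, current_time_s(), current_grip_width())
E
```

```text
scene [1.37440947 0.0559154  0.65128726] [-0.81955392 -0.16352487 -0.54917301] 450.6786719889358
side [-0.18858586  0.87073498  0.97675718] [ 0.49177935 -0.64714395 -0.58254423] 612.943465108678
wrist [0.62492285 0.07023035 0.37192554] [-0.00148776 -0.27723279 -0.96080163] 386.0775638297563
[[ 9.99998588e-01 -1.67900131e-03 -7.25205479e-05  6.24395833e-01]
 [ 7.23520310e-05 -1.00427913e-04  9.99999992e-01 -2.78070001e-05]
 [-1.67900858e-03 -9.99998585e-01 -1.00306292e-04  2.30563300e-01]
 [ 0.00000000e+00  0.00000000e+00  0.00000000e+00  1.00000000e+00]] 0.15 0.08583418949274622
```

View pics/scene0.png

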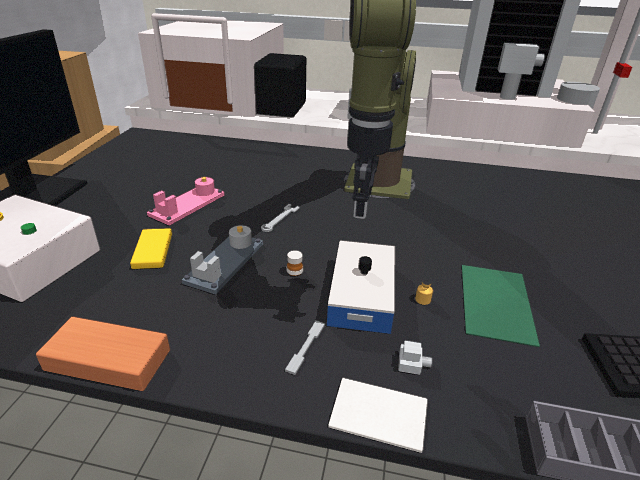

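View pics/side0.png

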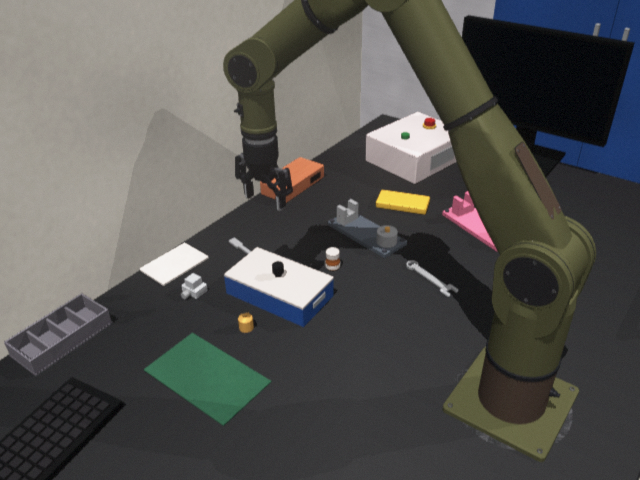

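View pics/wrist0.png

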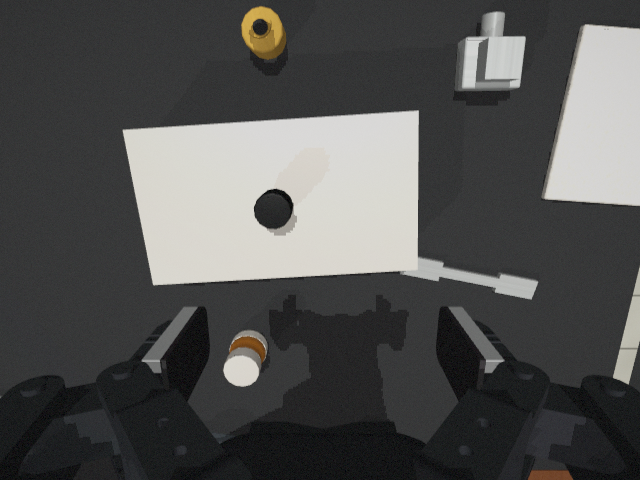

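Scene view: the white lid is at about (363,283), the mat at (498,303) and the dark fixture at (225,262), with its seat at (240,237) and fork at (206,267). The pink look-alike is at (187,200). In the wrist view the knob is at (273,209). Next I'll measure these.

```bash
cat > m.py <<'E'
from h import *
D={n:dict(np.load(f's_{n}.npz')) for n in ['scene','side','wrist']}
def rect(p):
    (c,(w,h),a)=cv2.minAreaRect(np.float32(p[:,:2]*1000)); 
    if w<h: w,h,a=h,w,a+90
    return np.round(c,1),round(w,1),round(h,1),round((a+90)%180-90,2)
def big(m):
    c=max(cv2.findContours(m.astype(np.uint8),0,1)[0],key=cv2.contourArea); return c[:,0,:]
for n,s in D.items():
    T=s['T']; P=cloud(s,T); f=s['frame'].astype(int); r,g,b=f[...,0],f[...,1],f[...,2]; ok=s['range_z']>0
    z=P[...,2]; xy=P[...,:2]
    lidm=ok&(abs(z-.060)<.006)&(f.min(-1)>120)&(abs(P[...,0]-.62)<.25)&(abs(P[...,1]-.05)<.25)
    k=big(lidm); print(n,'lid',rect(ray(s,k,.060,T)), np.median(z[lidm]))
    km=ok&(abs(z-.094)<.004)&(f.max(-1)<60)&(abs(P[...,0]-.65)<.2)&(abs(P[...,1]-.05)<.2)
    if km.sum()>10: print(' knob',km.sum(),np.round(ray(s,big(km),.094,T).mean(0)*1000,1), rect(ray(s,big(km),.094,T)))
    if n!='wrist':
        gm=ok&(g>r*1.5)&(g>b*1.2)&(z<.02)&(z>-.02)
        k=big(gm); print(' mat',rect(ray(s,k,.003)),np.median(z[gm]))
        # yellow/pink excluded: grey only
        grey=ok&(f.max(-1)-f.min(-1)<45)
        reg=grey&(P[...,1]<-.05)&(P[...,1]>-.5)&(P[...,0]>.3)&(P[...,0]<.9)
        for lo,hi,nm in [(.045,.055,'seat'),(.0605,.07,'prong'),(.010,.018,'base')]:
            m=reg&(z>lo)&(z<hi)
            nn,l,st,_=cv2.connectedComponentsWithStats(m.astype(np.uint8))
            for i in range(1,nn):
                if st[i,4]>25:
                    q=P[l==i]; print('  ',nm,st[i,4],st[i,:4],np.round(q.mean(0)*1000,1),rect(q))
E
python3 m.py
```

```text
scene lid (array([592.8,  13.1]), 235.0, 127.8, 3.69) 0.05781249784319109
 knob 65 [592.2  14.2  94. ] (array([592.6,  14.7]), 23.3, 21.6, -75.88)
 mat (array([548.2, 306.6]), 242.4, 140.2, -1.36) 0.0008688668069237182
   seat 180 [229 225  22  13] [ 484.4 -308.    47.7] (array([ 480.5, -308.9]), 55.0, 52.0, 19.86)
   seat 106 [287 251  15   9] [ 547.4 -151.4   47.7] (array([ 547.5, -151.5]), 32.5, 30.8, -65.4)
   seat 50 [190 256  13  11] [ 627.8 -356.5   49.7] (array([ 625.3, -355.4]), 31.9, 11.6, -28.8)
   seat 49 [207 261  13  10] [ 636.2 -313.7   49.8] (array([ 633.6, -311.9]), 33.1, 12.7, -31.95)
   prong 54 [190 251  12   9] [ 623.6 -358.8   62.6] (array([ 623. , -358.5]), 32.4, 16.0, -6.02)
   prong 52 [207 256  12   9] [ 631.6 -315.6   62.4] (array([ 631.4, -315.5]), 32.5, 12.6, -7.76)
   base 1262 [182 237  80  54] [ 567.9 -317.7   12.2] (array([ 555.1, -323.1]), 221.5, 92.5, -11.06)
side lid (array([587.1,  18.7]), 229.9, 133.4, 3.52) 0.05912515645903271
 knob 61 [584.3  20.   94. ] (array([583.6,  20. ]), 27.6, 21.2, -49.95)
 mat (array([544.8, 309.7]), 241.4, 141.4, -1.3
[... 258 characters left out ...]
-302.8   48.8] (array([ 479.3, -306.3]), 60.3, 53.3, -57.87)
   seat 100 [326 248  13  10] [ 543.7 -145.8   49.1] (array([ 545.7, -147.4]), 37.7, 30.7, -53.7)
   prong 34 [348 200  10   6] [ 622.6 -354.9   63.6] (array([ 620.6, -355.2]), 30.7, 17.8, -21.91)
   prong 35 [337 205  10   7] [ 630.5 -311.5   63.6] (array([ 632.6, -312.3]), 33.0, 15.2, -15.69)
   base 911 [328 215  79  41] [ 549.7 -309.9   13.4] (array([ 552. , -318.3]), 221.8, 96.3, -10.54)
   base 26 [325 262  11   7] [ 543.4 -132.6   13.8] (array([ 545.6, -132.4]), 29.7, 13.7, 6.35)
wrist lid (array([587.2,  14.1]), 229.2, 129.5, 3.63) 0.058830528313158215
 knob 1007 [587.8  16.1  94. ] (array([587.5,  15.1]), 26.4, 25.3, 0.11)
```

```bash
cat >> h.py <<'E'
def Q(psi,tilt=0):
    x=np.array([np.cos(psi),np.sin(psi),0]); y=np.array([0,0,-1.]); z=np.cross(x,y)
    q=R.from_matrix(np.c_[x,y,z]).as_quat(); return [q[3],q[0],q[1],q[2]]
E
python3 - <<'E'
from h import *
q=Q(np.radians(3.6))
reach([.5873,.0150,.15],q)
hit=line_to([.5873,.0150,.067],speed=.08,max_force=12)
print(hit,current_eef_pos(),current_force())
grasp(50); print(current_grip_width(),current_force())
T=tool();s=snapshot('wrist');save('grip1',s['frame'])
hit=line_to([.5873,.0150,.20],speed=.1); print(current_grip_width(),current_force(),current_time_s())
s=snapshot('scene');save('lift1s',s['frame']);T=tool();s=snapshot('wrist');save('lift1w',s['frame'])
E
```

```text
False [0.58775603 0.0150343  0.06750812] [ 0.09951892 -0.62912234 -0.02476181]
0.02648917704459614 [-0.44577819 -0.46198302  3.08465142]
0.026436998678269905 [ 1.03730881 -0.5308432  -2.00951578] 3.8917
```

View pics/lift1s.png

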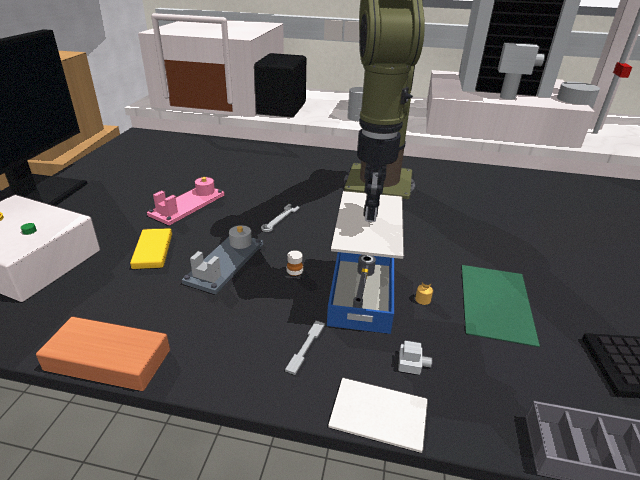

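View pics/lift1w.png

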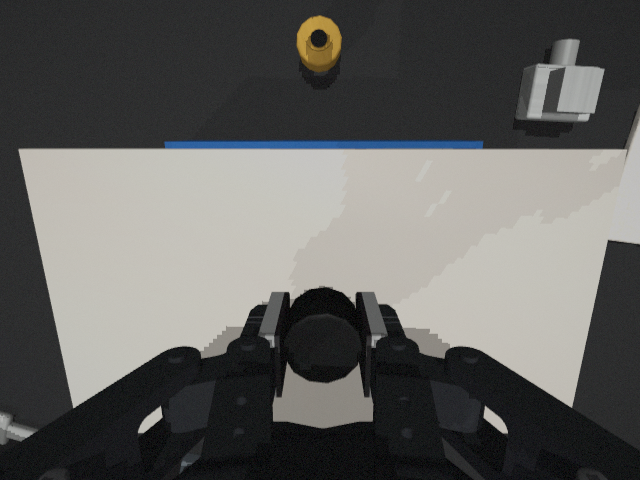

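The lid lifted level. The lever is visible inside, with its boss at (367,262), on the robot side. Next is setting the lid down on the mat.

```bash
python3 - <<'E'
from h import *
q=Q(np.radians(-1.3))
line_to([.547,.3090,.20],speed=.2,attitude=q)
sleep(.2); f0=np.array(current_force())
line_to([.547,.3090,.035],speed=.12)
hit=line_to([.547,.3090,.0185],speed=.02,max_force=3)
print(hit,current_eef_pos(),f0,current_force())
s=snapshot('scene');save('place1s',s['frame'])
open_gripper(); sleep(.2)
line_to([.547,.3090,.15],speed=.12); print(current_time_s())
for n in ['scene','side']:
    s=snapshot(n);save('placed_'+n,s['frame']); np.savez('p_'+n,T=tool(),**s)
E
cat > c.py <<'E'
from m import *
print('----')
for n in ['scene','side']:
    s=dict(np.load(f'p_{n}.npz'));P=cloud(s);f=s['frame'];z=P[...,2]
    m=(s['range_z']>0)&(abs(z-.014)<.006)&(f.min(-1)>110)&(abs(P[...,0]-.55)<.2)&(abs(P[...,1]-.31)<.15)
    k=big(cv2.morphologyEx(m.astype(np.uint8),cv2.MORPH_CLOSE,np.ones((15,15)))); print('lid',rect(ray(s,k,.014)),np.median(z[m]))
E
python3 c.py | sed -n '/----/,$p'
```

```text
True [0.54681283 0.30889583 0.02138684] [ 0.39965417 -0.45930532 -1.34816469] [-0.2827499  -0.59840042  4.59238295]
10.0917
----
lid (array([552.3, 306.4]), 235.0, 130.2, -1.33) 0.0118985018472616
lid (array([545.8, 311.6]), 232.6, 132.5, -1.24) 0.013271126357454643
```

View pics/placed_scene.png

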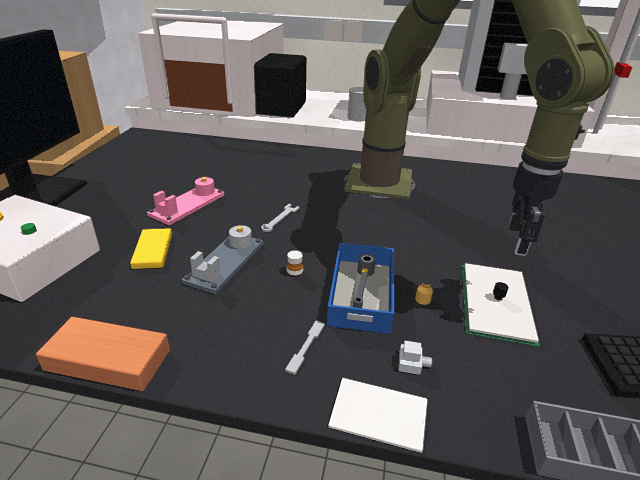

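The lid sits knob-up in the middle of the mat, centred at about (499,303) in the scene view. Next, wrist views of the lever and the fixture.

```bash
python3 - <<'E'
from h import *
for a in (90,-90):
    for p,d in (([.56,.01,.25],0),([.56,.01,.01],0),([.53,-.31,.25],-11),([.53,-.31,.12],-11)):
        j=solve_ik(p,Q(np.radians(a+d))); print(a,p,None if j is None else np.round(j,2))
j=current_joint_pos(); print(np.round(j,2))
E
```

```text
90 [0.56, 0.01, 0.25] [ 0.31  0.65 -0.7   1.73  0.5   0.95  0.98]
90 [0.56, 0.01, 0.01] [ 0.15  0.98 -0.43  1.88  0.86  0.47  0.67]
90 [0.53, -0.31, 0.25] [ 0.83  0.73 -0.7   1.56  0.52  1.04  1.37]
90 [0.53, -0.31, 0.12] [ 0.81  0.89 -0.66  1.68  0.71  0.82  1.21]
-90 [0.56, 0.01, 0.25] [-0.26  0.59  0.27  1.76 -0.2   0.82 -1.47]
-90 [0.56, 0.01, 0.01] [-0.14  0.96  0.07  1.9  -0.2   0.29 -1.48]
-90 [0.53, -0.31, 0.25] [ 0.34  0.66  0.21  1.59 -0.16  0.91 -1.16]
-90 [0.53, -0.31, 0.12] [ 0.4   0.82  0.09  1.7  -0.11  0.62 -1.21]
[-0.52  0.79 -0.13  1.63  0.14  0.73 -0.73]
```

```bash
python3 - <<'E'
from h import *
line_to([.547,.3090,.25],speed=.2)
reach([.585,-.325,.25],Q(np.radians(-101))); sleep(.3)
T=tool();s=snapshot('wrist');save('fix',s['frame']);np.savez('w_fix',T=T,**s)
reach([.60,.013,.22],Q(np.radians(-87))); sleep(.3)
T=tool();s=snapshot('wrist');save('lev',s['frame']);np.savez('w_lev',T=T,**s)
print(current_time_s())
E
```

```text
15.0917
```

View pics/fix.png

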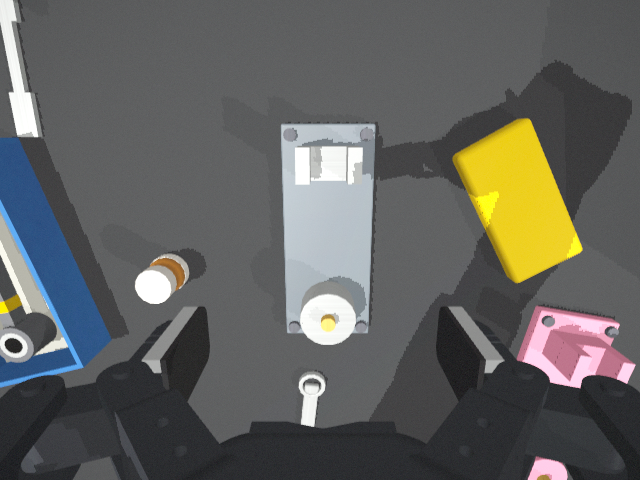

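View pics/lev.png

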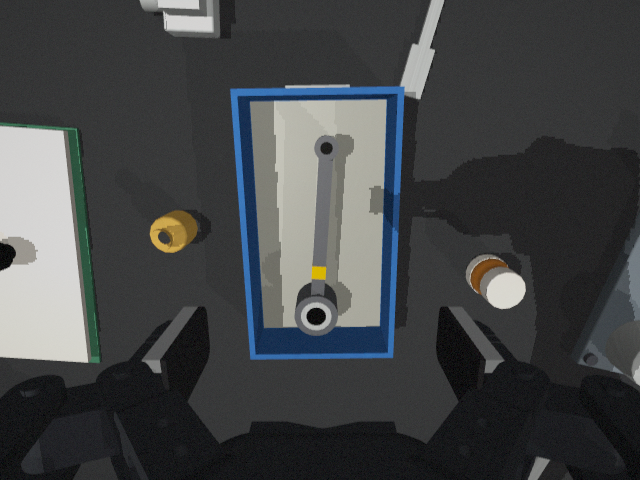

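Case: rim corners at about (232,90), (404,88), (393,357) and (251,357). Lever: boss at (316,316), band at (319,272), foot at (326,148). Fixture: seat at (328,313), prongs at (302,164) and (355,164).

```bash
cat > m2.py <<'E'
from h import *
from m import rect,big
print('----')
s=dict(np.load('w_lev.npz'));T=s['T'];P=cloud(s,T);z=P[...,2];f=s['frame'].astype(int);r,g,b=f[...,0],f[...,1],f[...,2]
ok=s['range_z']>0
blue=(b>r*1.5)&(b>60)&(abs(z-.053)<.005)&ok
cx=big(blue); p=ray(s,cx,.054,T); print('case outer',rect(p))
inn=ok&(abs(z-.041)<.004)&(f.max(-1)-f.min(-1)<40)&(abs(P[...,0]-.587)<.1)&(abs(P[...,1]-.015)<.05)
n,l,st,c=cv2.connectedComponentsWithStats(inn.astype(np.uint8))
for i in range(1,n):
    if st[i,4]>40:
        k=big(l==i); e=cv2.minEnclosingCircle(k); q=ray(s,[e[0]],.041,T)[0]; print('top',st[i],np.round(q*1000,1), 'px',e, rect(ray(s,k,.041,T)))
ye=(r>150)&(g>120)&(b<80)&(abs(z-.037)<.008)&(abs(P[...,1]-.015)<.05)
print('band',rect(ray(s,big(ye),.037,T)))
# holes dark circles
s=dict(np.load('w_fix.npz'));T=s['T'];P=cloud(s,T);z=P[...,2];f=s['frame'].astype(int)
ok=(s['range_z']>0)&(abs(P[...,0]-.55)<.15)&(abs(P[...,1]+.32)<.08)
base=ok&(z>.008)&(z<.080)
m=ok&(abs(z-.014)<.004); print('base',rect(ray(s,big(m),.014,T)))
m=ok&(abs(z-.050)<.004)&(P[...,0]<.53);k=big(m);e=cv2.minEnclosingCircle(k);print('seat',np.round(ray(s,[e[0]],.05,T)*1000,1),rect(ray(s,k,.05,T)))
m=ok&(abs(z-.065)<.004)
n,l,st,c=cv2.connectedComponentsWithStats(m.astype(np.uint8))
for i in range(1,n):
    if st[i,4]>30: print('prong',st[i],rect(ray(s,big(l==i),.065,T)))
m=ok&(f[...,0]>150)&(f[...,2]<110)&(abs(z-.06)<.006); print('pin',rect(ray(s,big(m),.06,T)))
E
python3 m2.py | sed -n '/----/,$p'
```

```text
----
case outer (array([587.6,  13.8]), 229.2, 129.5, 3.77)
top [314 136  25  26 492] [658.   11.8  41. ] px ((326.1803283691406, 148.30328369140625), 12.882672309875488) (array([658.2,  12. ]), 19.2, 19.1, 48.55)
top [ 294  294   44   42 1396] [509.5  13.2  41. ] px ((315.7109375, 315.267578125), 21.712684631347656) (array([509.4,  13.1]), 40.8, 39.6, 26.39)
band (array([549.6,  12.7]), 12.4, 11.7, 2.57)
base (array([ 553.3, -323.5]), 218.0, 89.2, -10.83)
seat [[ 481.4 -309.9   50. ]] (array([ 481.1, -309.7]), 54.9, 53.9, -10.85)
prong [295 148  15  37 547] (array([ 630.6, -316. ]), 29.6, 11.7, -11.43)
prong [347 148  16  37 534] (array([ 622.4, -359. ]), 29.6, 12.0, -11.68)
pin (array([ 486. , -310.3]), 12.5, 4.9, 84.01)
```

```bash
python3 - <<'E'
from h import *
q=Q(np.radians(-89.5)); x,y=.5503,.0122
reach([x,y,.11],q); sleep(.2); f0=np.array(current_force())
hit=line_to([x,y,.012],speed=.05,max_force=5)
print(hit,current_eef_pos(),f0,current_force(),current_time_s())
T=tool();s=snapshot('wrist');save('in',s['frame']);s=snapshot('side');save('in_s',s['frame'][160:340,180:400])
E
```

```text
False [0.55043199 0.01218955 0.01219642] [0.50603885 0.30463185 0.42246226] [-0.86525729  0.82252857  0.14738715] 17.95
```

View pics/in.png

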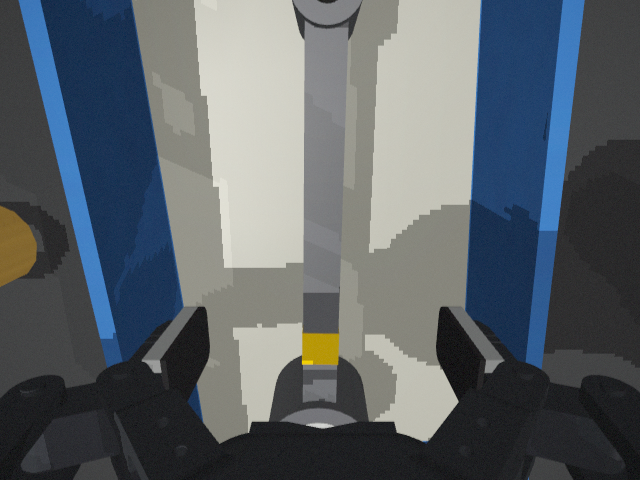

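The fingers are inside the case without contact, and the band at (320,348) lies between the pads. Grasp and lift.

```bash
python3 - <<'E'
from h import *
grasp(90); sleep(.3); print(current_grip_width(),current_force(),current_eef_pos())
x,y=.5503,.0122
line_to([x,y,.03],speed=.04); print(current_force(),current_torque())
line_to([x,y,.21],speed=.12); sleep(.3); print(current_grip_width(),current_force(),current_torque(),current_time_s())
T=tool();s=snapshot('wrist');save('held',s['frame']);np.savez('w_held',T=T,**s)
s=snapshot('side');save('held_s',s['frame']);np.savez('s_held',T=T,**s)
s=snapshot('scene');save('held_c',s['frame']);np.savez('c_held',T=T,**s)
E
```

```text
0.010646433628265848 [-0.45039414  0.47887305  5.39176013] [0.55032654 0.0122425  0.01225635]
[-0.88168497 -0.48263845 -4.47445986] [ 0.00691711 -0.03058713 -0.02995006]
0.010553221607057295 [ 0.64716859 -0.15293491 -4.49292656] [ 0.03189636 -0.0274153   0.02607231] 21.575
```

View pics/held.png

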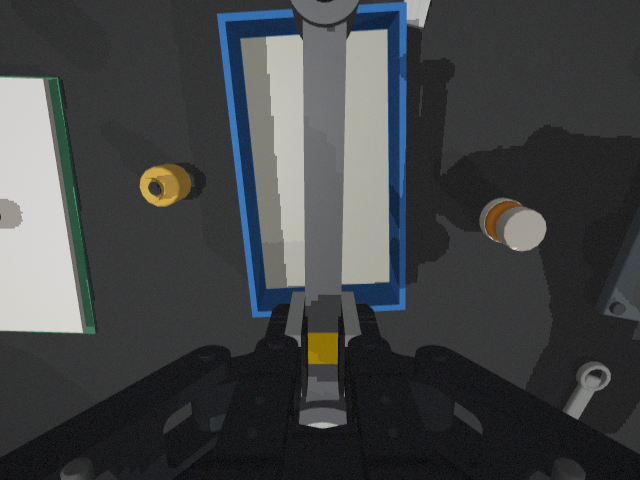

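View pics/held_s.png

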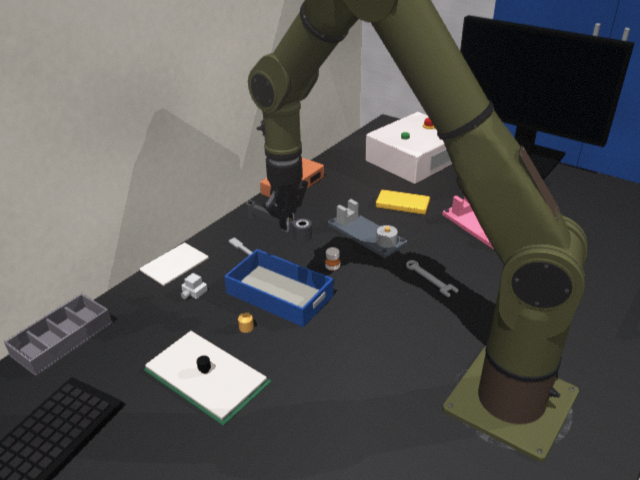

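```bash
cat > m3.py <<'E'
from h import *
def lev(s,T):
    P=cloud(s,T); X=(P-T[:3,3])@T[:3,:3]; f=s['frame'].astype(int) # tool coords; lever along -z or +z of tool
    ok=(s['range_z']>0)&(abs(X[...,0])<.015)&(X[...,1]>-.06)&(X[...,1]<.03)
    al=-(X[...,2])*1
    u=T[:3,:3]@[0,0,-1]; print('dir',u)
    for a in np.arange(-.06,.13,.015):
        m=ok&(abs(X[...,2]+a)<.006)
        if m.sum()>20: print(round(a,3),m.sum(),'x mid %.1f  z(world) %.1f'%(1e3*(np.percentile(X[...,0][m],2)+np.percentile(X[...,0][m],98))/2,1e3*np.median(P[...,2][m])))
    y=(f[...,0]>110)&(f[...,1]>90)&(f[...,2]<70)&ok
    print('band tool coords',np.round(np.median(X[y],0)*1000,1))
if __name__=='__main__':
    d=dict(np.load('w_held.npz')); lev(d,d['T'])
E
python3 m3.py
python3 - <<'E'
from h import *
u=np.array([np.cos(np.radians(-10.8)),np.sin(np.radians(-10.8))])
p=np.array([.5535,-.3236])-.034*u; print(p)
q=Q(np.radians(-100.8))
line_to([p[0],p[1],.21],speed=.15,attitude=q); sleep(.3)
line_to([p[0],p[1],.1223],speed=.06); sleep(.5)
print(current_eef_pos(),current_grip_width(),np.abs(current_joint_velocities()).max(),current_time_s())
for n in ['wrist','side','scene']:
    T=tool();s=snapshot(n);save('fin_'+n,s['frame']);np.savez('f_'+n,T=T,**s)
print(T[:3,:3].round(4))
from m3 import lev
d=dict(np.load('f_wrist.npz')); lev(d,d['T'])
E
```

```text
dir [-9.99961457e-01 -8.76441558e-03  5.19801275e-04]
-0.06 1600 x mid 0.5  z(world) 233.2
-0.045 1445 x mid 0.5  z(world) 233.2
-0.03 1302 x mid 0.4  z(world) 233.2
-0.015 5106 x mid -0.0  z(world) 244.1
0.0 1842 x mid 0.4  z(world) 234.7
0.015 1005 x mid 0.4  z(world) 233.4
0.03 665 x mid 0.4  z(world) 237.3
band tool coords [  0.2 -23.8  -0.7]
[ 0.52010223 -0.31722904]
[ 0.52009558 -0.31723412  0.12230706] 0.010267551302610768 0.001963678877951236 26.4917
[[-0.1873  0.      0.9823]
 [-0.9823 -0.     -0.1873]
 [ 0.     -1.      0.    ]]
dir [-9.82283875e-01  1.87399008e-01 -4.60459275e-06]
-0.06 1605 x mid 0.5  z(world) 145.8
-0.045 1451 x mid 0.5  z(world) 145.8
-0.03 1287 x mid 0.4  z(world) 145.8
-0.015 5124 x mid 0.0  z(world) 156.7
0.0 1839 x mid 0.3  z(world) 147.3
0.015 985 x mid 0.2  z(world) 145.9
0.03 659 x mid 0.3  z(world) 149.8
band tool coords [  0.4 -23.8  -0.8]
```

View pics/fin_wrist.png

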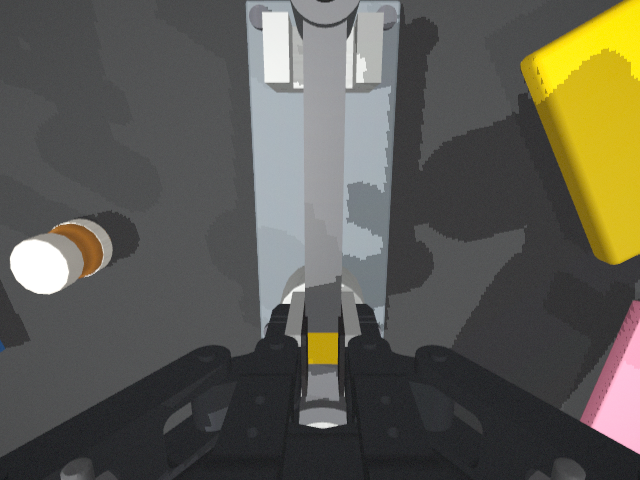

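View pics/fin_scene.png

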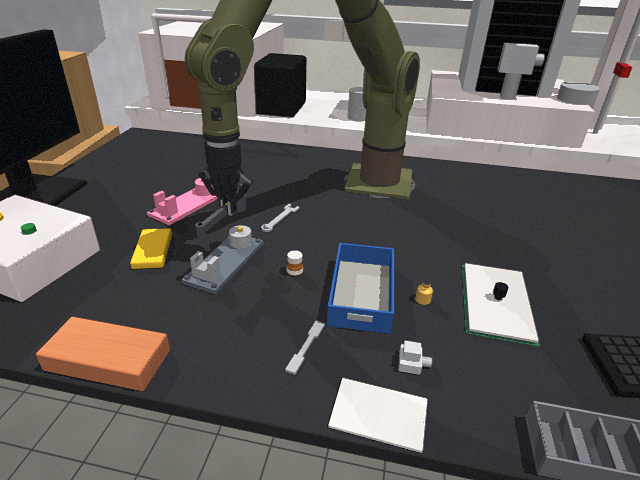

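View pics/fin_side.png

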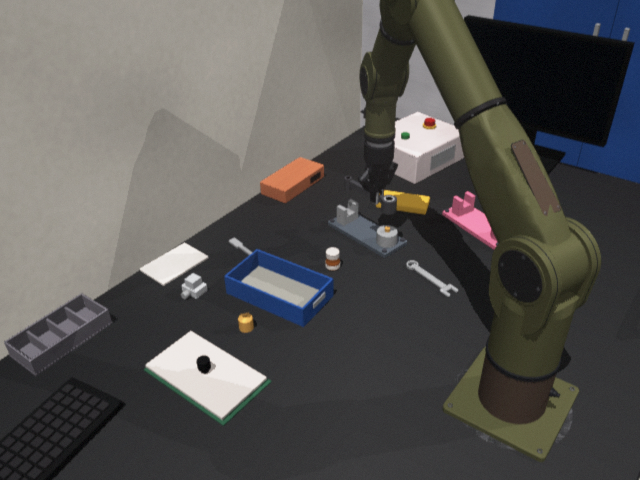

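The wrist view shows the arm, column about 325, midway between the prongs at columns 276 and 370. Last, a cross-check of the foot and boss positions with the fixed cameras.

```bash
cat > m4.py <<'E'
from m import *
print('----')
for n in ['scene','side']:
    s=dict(np.load(f'f_{n}.npz'));P=cloud(s);z=P[...,2]
    for nm,c,r in (('foot',(.6265,-.3375),.022),('boss',(.481,-.310),.03)):
        m=(s['range_z']>0)&(np.hypot(P[...,0]-c[0],P[...,1]-c[1])<r)&(z>.105)&(z<.16)
        t=m&(abs(z-.150)<.004)
        print(n,nm,m.sum(),'z',np.round(np.percentile(z[m],[1,50,99])*1000,1),'top',t.sum(), rect(ray(s,big(t),.151)) if t.sum()>8 else '')
E
python3 m4.py | sed -n '/----/,$p'
```

```text
----
scene foot 213 z [112.8 136.8 150.4] top 48 (array([ 630.7, -336.1]), 20.2, 19.4, 14.48)
scene boss 132 z [112.6 131.  149.1] top 14 (array([ 486.8, -288.8]), 21.5, 4.4, -6.18)
side foot 110 z [113.  138.8 152.8] top 32 (array([ 618.6, -329. ]), 27.1, 21.5, -55.25)
side boss 312 z [113.3 142.1 154.1] top 122 (array([ 477.8, -302.1]), 43.8, 38.9, -55.14)
```

```bash
python3 - <<'E'
from h import *
print(current_grip_width(),current_eef_pos(),current_time_s()); finish_job()
E
```

```text
0.010171702247230007 [ 0.52010329 -0.31723022  0.1222812 ] 26.6417
the job is handed in; nothing more can be done
```

The lid is on the mat and the lever is held over the fixture. I handed the job in at 26.6 s of the 69 s allowed.

- **Lid:** I lifted it by the knob and set it down knob up, stopping at about 5 N of contact. Its measured centre is within about 4 mm of the mat's in the scene view and 2 mm in the side view. It is lined up with the mat to within 0.1°.
- **Lever:** I gripped it at the yellow band, which is about 1 mm off the pad centre, and nothing touched the case on the way in. It is held level, with the arm's top at the same height along its length. The underside is about 5 cm above the fixture's highest point, at roughly 115 mm. The boss is over the seat and the foot over the fork, at the fixture's heading of −10.8°. It was still when last checked.
- **Other items:** they all looked unmoved in the last pictures.

**Disagreement between cameras:** the wrist camera puts the arm within about 1 mm of the middle of the fork. The fixed cameras differed by more:

| Camera | Part | Measured offset |
|---|---|---|
| Scene | Foot | about 4 mm |
| Side | Boss | 4–5 mm |
| Side | Foot | about 10 mm |
| Scene | Boss | no usable reading (mostly hidden) |

In the side view the foot's outline included part of the arm. These cameras had already shown errors of several mm on the lid, so I went with the wrist camera and did not correct the position.

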